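# Date-stamp a box of chocolates in the hand-lever press

### The arm

A 6-joint arm with a two-finger parallel gripper is mounted at the origin on the work surface. World frame = base frame: x ahead of the robot, y to its left, z up, the work surface at z = 0. Lengths are in m, angles in degrees, forces in N, time in s.
With the tool pointing down it reaches from about 0.4 to 0.825 m from the base axis. Payload 7 kg.
Tool frame: the origin (TCP) lies on the centre line of the jaws, within the pads' length; the fingertips stand 22 mm ahead of it and the grasp point (between the pads) lies 3 mm ahead of it (ctrl.finger_overhang is the distance from the TCP to the fingertips, in m); z points along the fingers, y is the line along which they close (so a half turn about z gives the same grasp; the last joint's range is limited). The gripper opens to 88 mm and grips with 3 to 60 N. Pads are 19 mm wide; open, the fingers measure 130 mm over their backs; the gripper's body (78 mm by 193 mm) begins 47 mm behind the grasp point.
Start: joints at [-50.415, 20.546, 0.682, 0, -70.136, -16.507], TCP at [0.265, -0.621, 0.249] pointing down, gripper open.
Joint ranges: [-176.03, 176.03], [-82.01, 121.73], [-58.28, 71.71], [-173.87, 95.51], [-174.79, -0.11], [-173.66, 173.66]. Speed limits (degrees/s): [136.94, 136.94, 172.46, 180, 180, 180].

### API

Orientations are given as [roll, pitch, yaw] about the fixed x, y, z axes, in that order (R = Rz(yaw) Ry(pitch) Rx(roll)).
In Python, from plant import ctrl gives the robot as it stands. The module is installed in compiled form; this text tells all that it offers.
- The arm moves only by the shell command python3 -m creep 'ROWS'. ROWS is JSON, a list of rows, each an object with "grip": the closure, from 0 (fully open) to 1 (shut); "delta_pos": the shift along the tool's x, y, z scaled (see below), a list of three; "rotation": the turn, a rotation vector about the tool's x, y, z scaled (see below), a list of three. A call has 1 to 5 rows; each row is the pose to reach, as a shift and turn from the pose commanded when the call began, along the tool's axes at that moment; what a row does not reach only later rows make up. The controller multiplies each number of a shift by 10 cm and each number of a turn by pi/2 rad. A row lasts 1/10 s, in which the tool goes at most 50 mm and 8.59 degrees, less where a joint would pass 70% of its speed; a pose out of reach is approached as far as the arm can. A call with a number of a shift or a turn outside -1 to 1 is refused whole. A call with a gripper value outside its range is refused whole. The fingers move at their own pace and stop on an object; the grip force is fixed at half the most. Time passes only in rows, so rows that repeat a pose let the fingers close. It gives the time, the measured TCP pose, the force, the opening and the grip force at its end, in the units of the state.
- ctrl.get_obs(): the state, without advancing time (a new reading comes with each control period).
- ctrl.snapshot(name): name is "side" or "top"; returns a dict with "color" (420x560x3 uint8, red, green, blue), "intrinsics" (3x3 intrinsics, pixels), "R" (3x3) and "t" (3): a world point X has camera coordinates R X + t. Camera axes: x right, y down, z forward; pixel columns grow to the right and rows downward; lengths in m; the calibration is good to about 2 mm. A picture is of the moment at which its call begins. There is no depth.
- ctrl.close_job(): hands the job in; it is judged then, once.
The state is a dict: "clock": time; "joint_pos": joint angles; "qvel": joint speeds; "tau": joint torques, N m; "tool_pos": TCP position; "orientation": TCP orientation; "force": force on the tool from outside, world axes, zero at the start; "moment": the same for the moment, N m; "opening": finger opening in m; "gripper_force": force on a finger pad.
Only numpy, scipy, OpenCV 4.12 (cv2) and the standard library are available. Lean on these libraries where they do the work, as an engineer would, in place of code of your own. Each camera call takes 0.05 s, during which the arm holds its last target. There are 200 camera calls.

### The job

This box of chocolates needs its best-before date: slide it back against the press's fence and along it until the blank white panel on its lid lies squarely under the raised stamp, then press the lever all the way down so the stamp prints wholly inside the panel, and let the lever come back up, leaving the box where it was stamped. The stamp must not touch the lid anywhere but in the panel, and the other things on the counter stay where they are.

Things in the scene. Friction and masses are not known exactly. Their poses are not given: they have to be found in the camera images.
- press: Grey hand-lever date-stamping press, 222 mm high, bolted down, cannot move. Origin: on the counter right below the stamp's axis; x points back to the column, z up. Column x 103 to 147 mm, 44 mm wide. Overarm 36 mm wide, underside 122 mm up, runs from it to the round ram guide at x = 0 (42 mm diameter, underside 108 mm up). Nothing of it stands on the counter in front of the fence.
- fence (a point): Middle of the front face of the press's aluminium fence, at counter level, press x = +32 mm, y = 0. The fence is 400 mm long (along the press's y), 22 mm high, fixed; axes parallel to the press's. The box's back long side is meant to rest flat on it.
- stamp: Sprung stamp on the press's ram: block 20 mm (x) by 42 mm (y) with a rubber face 14 mm (x) by 36 mm (y). Origin: centre of the face, looking down; axes parallel to the press's. Raised, the face is 75 mm above the counter, 40 mm above the box's lid. It goes straight down with the lever, meets the lid at a lever angle of about 0.32 rad, then gives on its spring (about 8 N at the stop).
- lever_grip (a point): Centre of the lever's black cross grip, a bar 22 mm in diameter, 90 mm long along the press's y. The lever turns about the column's top (press x = 125 mm, 205 mm up), passes over the ram; grip 165 mm from the pivot: at rest 236 mm above the counter at press x = -37 mm, at the stop 176 mm up at x = -38 mm. Push it down from above, up to about 15 N; below it is only the box.
- lever (a joint): Lever angle in rad: 0 raised (rest), grows as the grip goes down, stop at 0.364. A spring brings it back to 0 when it is let go.
- gift_box: Closed dark brown box of chocolates, 140 mm (x) by 200 mm (y) by 35 mm high, about 0.4 kg, loose on the counter. Origin: centre of its underside; x points from its front to its back long side, z up. A gold line and medallion mark the front half of the lid; the white panel is near the back edge. Too wide to grip: push it by its sides (slides at 3 to 8 N).
- panel (a point): Centre of the blank white paper panel on the lid, 30 mm (x) by 56 mm (y), at x = +38 mm, y = +20 mm, z = 35 mm in the box's frame (32 mm from the back edge, 20 mm off the middle); axes parallel to the box's. With the box's back face on the fence the panel is at the stamp's distance.
- done_boxes: Bystander: two stacked brown boxes of the same kind without panel, 140 x 200 x 70 mm, on the left of the press; origin under the middle.
- ink_pad: Bystander: open steel ink-pad tin 70 x 110 mm, lid upright 80 mm high, behind the fence's right half; origin under the middle.
- ink_bottle: Bystander: black ink bottle, 38 mm diameter, 85 mm high, behind the fence's left half; origin under the middle.
- ribbon_spool: Bystander: flat spool 84 mm in diameter, 28 mm high, on the left; origin under the middle.
- tongs: Bystander: steel praline tongs 180 mm long, lying on the right; origin under the middle.
- jar: Bystander: amber glass jar 84 mm in diameter, 130 mm high, on the right; origin under the middle.
Things that resemble listed ones, but are neither listed nor needed, are in the scene too. Leave any blue look-alike of the gift_box alone.

How it is judged:
By the outcome, as a careful person would: the job done as asked, in the order asked, and still so for the second after the job is handed in, with the robot touching nothing.
It also fails if it takes over 72 s, if anything falls off the work surface, if the arm or the gripper's body presses on something with over 40 N, if the wrist force passes 120 N, or if a joint passes its speed limit or range.

## Working session

There is one attempt and no reset: what is moved stays moved. The work goes in short steps, Python scripts to look and compute and a shell command to move; the robot and the scene stay as the last step left them, time stands still between calls to the robot, and variables do not carry over. Pictures are saved under pics/ and viewed, at most 10 in all, crops included, and the job is handed in when it is done.

```bash
mkdir -p pics
cat > h.py <<'E'
import numpy as np,cv2
from plant import ctrl
def snap(n,f=None):
    s=ctrl.snapshot(n)
    if f: cv2.imwrite('pics/'+f,s['color'][:,:,::-1])
    return s
def ray(s,uv,z):
    K,R,t=map(np.array,(s['intrinsics'],s['R'],s['t']))
    c=-R.T@t; d=R.T@np.linalg.solve(K,[uv[0],uv[1],1.])
    return c+d*(z-c[2])/d[2]
def tri(s1,p1,s2,p2):
    A=[];b=[]
    for s,p in((s1,p1),(s2,p2)):
        K,R,t=map(np.array,(s['intrinsics'],s['R'],s['t']));c=-R.T@t
        d=R.T@np.linalg.solve(K,[p[0],p[1],1.]);d/=np.linalg.norm(d)
        P=np.eye(3)-np.outer(d,d);A.append(P);b.append(P@c)
    return np.linalg.lstsq(np.vstack(A),np.hstack(b),rcond=None)[0]
def proj(s,X):
    K,R,t=map(np.array,(s['intrinsics'],s['R'],s['t']))
    q=K@(R@np.array(X)+t);return q[:2]/q[2]
E
python3 - <<'E'
from h import *
a=snap('top','top0.png');b=snap('side','side0.png')
for s in(a,b):print(np.round(-np.array(s['R']).T@s['t'],3),np.round(s['R'],2).tolist(),s['intrinsics'][0][0])
o=ctrl.get_obs();print(o['clock'],o['tool_pos'],o['orientation'],o['force'])
E
```

```text
[ 0.252 -0.017  1.742] [[-0.01, -1.0, 0.01], [-0.99, 0.0, -0.13], [0.13, -0.01, -0.99]] 491.0326164341203
[0.417 1.11  1.132] [[-1.0, -0.02, -0.02], [0.0, 0.64, -0.77], [0.03, -0.77, -0.64]] 504.972825696869
0.1 [ 0.26440357 -0.62062721  0.24774684] [ 1.79916469e+02 -8.55755022e-03 -1.56928701e+02] [ 0.04470502  0.24619813 -0.12001335]
```

View pics/top0.png

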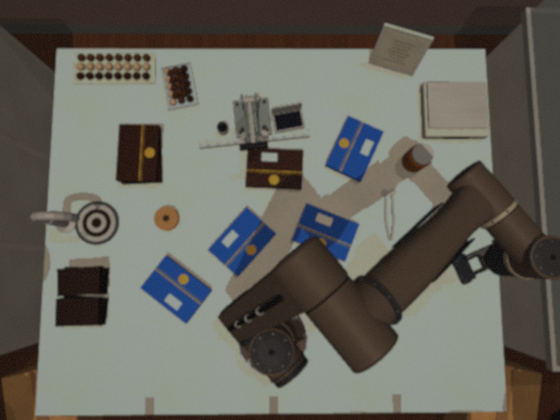

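View pics/side0.png

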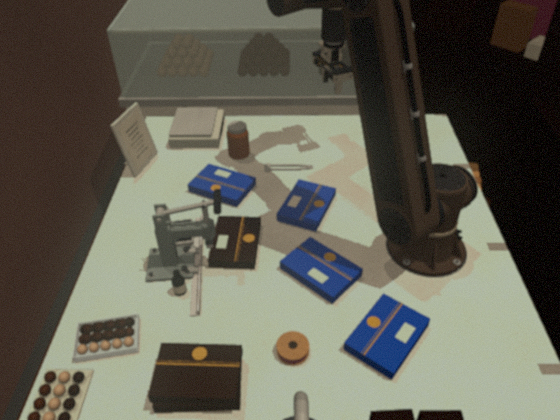

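The top view shows what could pass for the gift box:
- Brown with a white panel at (275,168): my choice.
- Brown stack at (140,153): done_boxes, no panel.
- Dark brown pair at (82,296): no panel.
- Blue boxes at (354,148), (242,240), (325,232) and (176,288): look-alikes to leave alone.

The press is at (252,115) and the fence runs from about (200,143) to (309,134). I'll check with one close crop.

Run:
```python
from h import *
a=snap('top');b=snap('side')
ca=cv2.resize(a['color'][85:200,190:320],None,fx=4.5,fy=4.5,interpolation=cv2.INTER_CUBIC)
cb=cv2.resize(b['color'][175:320,135:275],None,fx=4,fy=4,interpolation=cv2.INTER_CUBIC)
cv2.imwrite('pics/ct.png',ca[:,:,::-1]);cv2.imwrite('pics/cs.png',cb[:,:,::-1])
```

```text
(no output)
```

View pics/ct.png

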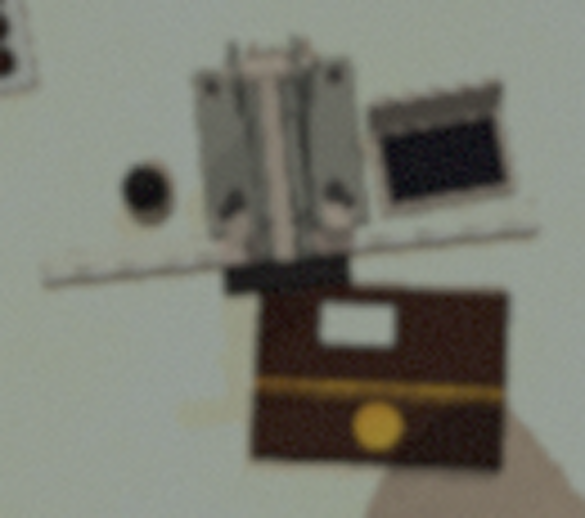

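View pics/cs.png

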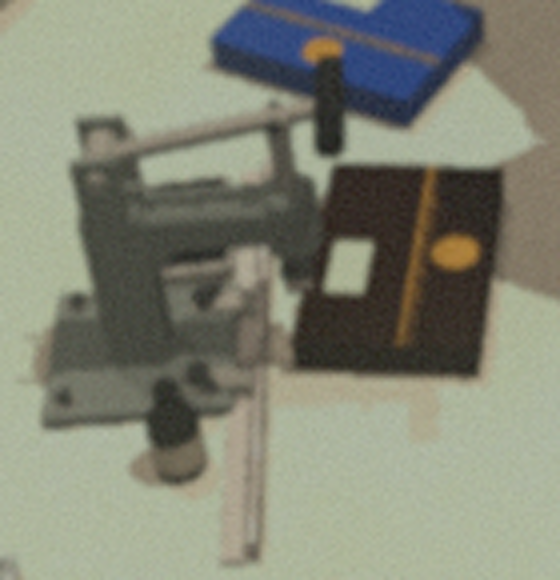

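The close crops confirm it: a brown box with a white panel (top image about (269,157)), gold line and medallion to the front. The dark grip bar is at about (254,145), just in front of the fence. Now I'll measure.

```bash
cat > meas.py <<'E'
from h import *
def big(s,r,k=8):
    y0,y1,x0,x1=r
    return cv2.resize(s['color'][y0:y1,x0:x1],None,fx=k,fy=k,interpolation=cv2.INTER_CUBIC).astype(int)
def rect(m,r,k=8):
    n,l,st,c=cv2.connectedComponentsWithStats(m.astype(np.uint8))
    i=1+np.argmax(st[1:,4]); cs=cv2.findContours((l==i).astype(np.uint8),cv2.RETR_EXTERNAL,cv2.CHAIN_APPROX_NONE)[0]
    q=cv2.minAreaRect(max(cs,key=len))
    f=lambda p:(np.array(p)+.5)/k-.5+[r[2],r[0]]
    return f(c[i]),f(cv2.boxPoints(q)),st[i,4]/k/k
def panel(s,r):
    I=big(s,r);R_,G,B=I[...,0],I[...,1],I[...,2]
    br=I.sum(2)<200 if False else (I.max(2)<100)
    # panel = bright blob enclosed by dark lid
    m=(I.min(2)>95).astype(np.uint8)
    n,l,st,c=cv2.connectedComponentsWithStats(m)
    H,W=m.shape;ok=[i for i in range(1,n) if st[i,0]>0 and st[i,1]>0 and st[i,0]+st[i,2]<W and st[i,1]+st[i,3]<H]
    i=max(ok,key=lambda i:st[i,4])
    return rect(l==i,r)
E
python3 - <<'E'
from meas import *
a=snap('top');b=snap('side')
rt=(145,195,240,310);rs=(210,275,205,268)
pa=panel(a,rt)
I=big(b,rs)
try: pb=panel(b,(228,258,213,233))
except Exception as e: print(e)
print('panel px',pa[0],pa[2],pb[0],pb[2]); print('panel tri',tri(a,pa[0],b,pb[0]))
P=np.array([ray(a,p,.035) for p in pa[1]]);print('panel corners',P[:,:2].round(4).tolist())
I=big(a,rt);m=(I[...,0]-I[...,2]>6)&(I.max(2)<100)|((I[...,0]-I[...,2])>60)
m=cv2.morphologyEx(m.astype(np.uint8),cv2.MORPH_CLOSE,np.ones((25,25)))
q=rect(m,rt);print('box',q[0],q[1].round(1).tolist());Q=np.array([ray(a,p,.035)[:2] for p in q[1]]);print(Q.round(4).tolist(),np.linalg.norm(np.diff(Q,axis=0),axis=1),Q.mean(0))
rg=(138,155,236,272);I=big(a,rg);g=rect(cv2.morphologyEx(((I.max(2)<62)&(I[...,0]-I[...,2]<8)).astype(np.uint8),cv2.MORPH_OPEN,np.ones((9,9))),rg)
print('grip top',g[0],g[1].round(1).tolist())
rg=(185,216,208,226);I=big(b,rg);g2=rect(I.max(2)<62,rg);print('grip side',g2[0],g2[1].round(1).tolist())
print('grip tri',tri(a,g[0],b,g2[0]))
G=np.array([ray(a,p,.24)[:2] for p in g[1]]);print(G.round(4).tolist())
# fence ends from crops
for c in((45,280),(540,232)):
    u=np.array(c)/4.5+[190,85]; print('fence top edge',ray(a,u,.022).round(4))
E
```

```text
panel px [268.98054692 156.64527275] 138.203125 [221.74764904 241.28538266] 132.09375
panel tri [0.62953629 0.01030287 0.03586554]
panel corners [[0.6145, 0.0397], [0.6466, 0.0386], [0.6444, -0.0188], [0.6122, -0.0176]]
box [274.55721299 169.23996136] [[237.7, 187.8], [239.8, 143.4], [303.7, 146.5], [301.6, 190.9]]
[[0.5179, 0.1202], [0.6776, 0.1138], [0.6662, -0.1134], [0.5064, -0.1043]] [0.15984186 0.22750676 0.15998947] [0.59202907 0.00406672]
grip top [253.56492801 145.47862982] [[239.7, 142.5], [266.5, 140.6], [267.1, 148.7], [240.3, 150.6]]
grip side [216.90372091 200.60855755] [[211.2, 190.5], [220.5, 189.1], [223.8, 211.9], [214.5, 213.2]]
grip tri [0.62035398 0.0553245  0.23811059]
[[0.6293, 0.0986], [0.6355, 0.0149], [0.6096, 0.013], [0.6035, 0.0966]]
fence top edge [0.6672 0.257  0.022 ]
fence top edge [ 0.7057 -0.137   0.022 ]
```

```bash
cat > go.py <<'E'
from h import *
from scipy.spatial.transform import Rotation as Ro
O=np.array([.657,.0595]);YAW=5.4
c,s_=np.cos(np.radians(YAW)),np.sin(np.radians(YAW));RP=np.array([[c,-s_],[s_,c]])
def p2w(x,y):return O+RP@[x,y]
def w2p(q):return RP.T@(np.array(q)[:2]-O)
def goto(xy,z,toolyaw):
    "xy world, z of TCP, toolyaw: yaw in world of the rpy [180,0,yaw]"
    o=ctrl.get_obs();R=Ro.from_euler('xyz',o['orientation'],degrees=True)
    d=np.array([*xy,z])-o['tool_pos'];T=Ro.from_euler('xyz',[180,0,toolyaw],degrees=True)
    print('dpos',(R.inv().apply(d)*10).round(3),'rot',((R.inv()*T).as_rotvec()/(np.pi/2)).round(3))
E
python3 - <<'E'
from go import *
a=snap('top')
for p in((242,207),(275,237),(211,240),(313,204),(299,237),(327,145),(358,204)):print(p,ray(a,p,.035).round(3),w2p(ray(a,p,.035)).round(3))
pan=np.array([.6295,.0103]);by=np.radians(-2.2);B=np.array([[np.cos(by),-np.sin(by)],[np.sin(by),np.cos(by)]])
cen=pan-B@[.038,.020];print('centre',cen,w2p(cen))
for l in((-.07,.1),(-.07,-.1),(.07,.1),(.07,-.1)):print(l,cen+B@l,w2p(cen+B@l).round(4))
print('panel press',w2p(pan)); o=ctrl.get_obs();print(o['tool_pos'])
cp=w2p(cen)
pre=p2w(-.170,cp[1]);print('pre',pre);goto(pre,.25,180+YAW);goto(pre,.034,180+YAW)
E
```

```text
(242, 207) [0.45  0.105 0.035] [-0.202  0.065]
(275, 237) [ 0.345 -0.01   0.035] [-0.317 -0.04 ]
(211, 240) [0.335 0.211 0.035] [-0.306  0.181]
(313, 204) [ 0.46  -0.144  0.035] [-0.215 -0.184]
(299, 237) [ 0.345 -0.094  0.035] [-0.326 -0.123]
(327, 145) [ 0.671 -0.196  0.035] [-0.01  -0.256]
(358, 204) [ 0.459 -0.302  0.035] [-0.231 -0.341]
centre [ 0.59076025 -0.00822652] [-0.0723194  -0.06119224]
(-0.07, 0.1) [0.52465063 0.09438692] [-0.1285  0.0472]
(-0.07, -0.1) [ 0.51697307 -0.10546567] [-0.1549 -0.1511]
(0.07, 0.1) [0.66454744 0.08901262] [0.0103 0.0287]
(0.07, -0.1) [ 0.65686988 -0.11083996] [-0.0162 -0.1696]
panel press [-0.03200808 -0.04639367]
[ 0.26451113 -0.62088783  0.24830621]
pre [ 0.49351316 -0.01741908]
dpos [-4.472  4.654 -0.015] rot [ 0.    -0.     0.196]
dpos [-4.472  4.653  2.145] rot [ 0.    -0.     0.196]
```

```bash
python3 -m creep '[{"grip":0,"delta_pos":[-0.3,0.31,0],"rotation":[0,0,0]},{"grip":0,"delta_pos":[-0.6,0.62,0],"rotation":[0,0,0]},{"grip":0,"delta_pos":[-0.9,0.93,0],"rotation":[0,0,0]}]'
python3 -m creep '[{"grip":0,"delta_pos":[-0.3,0.31,0],"rotation":[0,0,0]},{"grip":0,"delta_pos":[-0.6,0.62,0],"rotation":[0,0,0]},{"grip":0,"delta_pos":[-0.9,0.93,0],"rotation":[0,0,0]}]'
python3 -m creep '[{"grip":0,"delta_pos":[-0.3,0.31,0],"rotation":[0,0,0]},{"grip":0,"delta_pos":[-0.6,0.62,0],"rotation":[0,0,0]},{"grip":0,"delta_pos":[-0.9,0.93,0],"rotation":[0,0,0]}]'
python3 -m creep '[{"grip":0,"delta_pos":[-0.3,0.31,0],"rotation":[0,0,0]},{"grip":0,"delta_pos":[-0.6,0.62,0],"rotation":[0,0,0]},{"grip":0,"delta_pos":[-0.9,0.93,0],"rotation":[0,0,0]}]'
python3 -m creep '[{"grip":0,"delta_pos":[-0.3,0.31,0],"rotation":[0,0,0]},{"grip":0,"delta_pos":[-0.6,0.62,0],"rotation":[0,0,0]},{"grip":0,"delta_pos":[-0.87,0.93,0],"rotation":[0,0,0]},{"grip":0,"delta_pos":[-0.87,0.93,0],"rotation":[0,0,0.1]},{"grip":0,"delta_pos":[-0.87,0.93,0],"rotation":[0,0,0.196]}]'
python3 - <<'E'
from go import *
goto(p2w(-.172,-.061),.10,180+YAW);print(w2p(ctrl.get_obs()['tool_pos']))
E
```

```text
clock: 0.65
tool_pos: [0.3109, -0.4989, 0.2482]
orientation: [180.0, -0.0, -157.0]
force: [0.9, -0.0, -0.1]
opening: 0.0874
gripper_force: 0.0
clock: 0.95
tool_pos: [0.3575, -0.3777, 0.2488]
orientation: [-180.0, 0.0, -156.9]
force: [1.4, -0.2, 0.3]
opening: 0.0879
gripper_force: 0.0
clock: 1.25
tool_pos: [0.4039, -0.2568, 0.2489]
orientation: [-180.0, 0.0, -156.9]
force: [0.3, 0.3, 0.2]
opening: 0.0876
gripper_force: 0.0
clock: 1.55
tool_pos: [0.4502, -0.1359, 0.249]
orientation: [-180.0, 0.1, -156.9]
force: [1.0, -0.8, -0.4]
opening: 0.0881
gripper_force: 0.0
clock: 2.05
tool_pos: [0.4938, -0.0165, 0.2485]
orientation: [180.0, -0.0, -174.3]
force: [-0.5, -0.4, 0.4]
opening: 0.0879
gripper_force: 0.0
dpos [ 0.023 -0.007  1.485] rot [ 0.    -0.     0.003]
[-0.16963333 -0.06033313]
```

```bash
python3 -m creep '[{"grip":0,"delta_pos":[0.03,0,0.4],"rotation":[0,0,0]},{"grip":0,"delta_pos":[0.03,0,0.8],"rotation":[0,0,0]},{"grip":0,"delta_pos":[0.03,0,1],"rotation":[0,0,0]}]'
python3 -m creep '[{"grip":0,"delta_pos":[0,0,0.4],"rotation":[0,0,0]},{"grip":0,"delta_pos":[0,0,0.8],"rotation":[0,0,0]},{"grip":0,"delta_pos":[0,0,1],"rotation":[0,0,0]}]'
python3 -m creep '[{"grip":0,"delta_pos":[0,0,0.13],"rotation":[0,0,0]},{"grip":0,"delta_pos":[0,0,0.13],"rotation":[0,0,0]}]'
python3 -m creep '[{"grip":0,"delta_pos":[-0.05,0,0],"rotation":[0,0,0]},{"grip":0,"delta_pos":[-0.1,0,0],"rotation":[0,0,0]},{"grip":0,"delta_pos":[-0.15,0,0],"rotation":[0,0,0]},{"grip":0,"delta_pos":[-0.2,0,0],"rotation":[0,0,0]}]'
python3 - <<'E'
from go import *
a=snap('top','t1.png');cv2.imwrite('pics/t1.png',cv2.resize(a['color'][85:215,190:330],None,fx=4,fy=4)[:,:,::-1]);print(w2p(ctrl.get_obs()['tool_pos']))
E
```

```text
clock: 2.35
tool_pos: [0.4888, -0.0185, 0.1459]
orientation: [180.0, -0.2, -174.1]
force: [0.6, -0.3, 0.1]
opening: 0.0876
gripper_force: 0.0
clock: 2.65
tool_pos: [0.4889, -0.0187, 0.0459]
orientation: [-180.0, -0.2, -174.1]
force: [-0.6, -0.3, 0.7]
opening: 0.0878
gripper_force: 0.0
clock: 2.85
tool_pos: [0.4894, -0.0187, 0.0339]
orientation: [-180.0, -0.2, -174.1]
force: [-0.7, -0.5, 0.3]
opening: 0.0877
gripper_force: 0.0
clock: 3.25
tool_pos: [0.5108, -0.0163, 0.0362]
orientation: [180.0, 0.0, -174.1]
force: [-2.5, -1.6, 0.3]
opening: 0.0874
gripper_force: 1.1
[-0.15170505 -0.06157665]
```

View pics/t1.png

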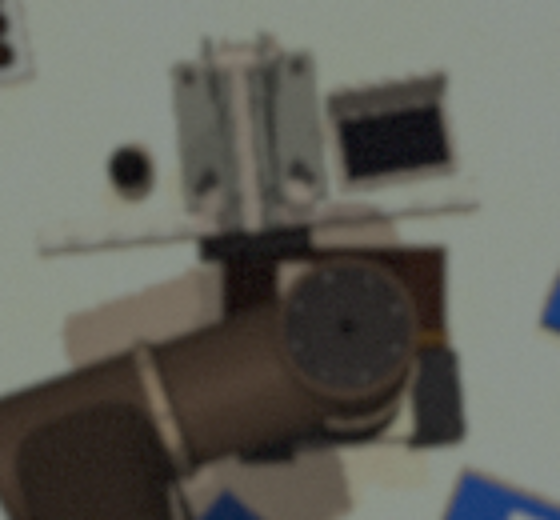

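The wrist is in front of the box with clear space to the lever grip (crop (255,243)). The right finger is in contact, so I'll keep pushing.

```bash
python3 -m creep '[{"grip":0,"delta_pos":[-0.04,0,0],"rotation":[0,0,0]},{"grip":0,"delta_pos":[-0.08,0,0],"rotation":[0,0,0]},{"grip":0,"delta_pos":[-0.12,0,0],"rotation":[0,0,0]},{"grip":0,"delta_pos":[-0.16,0,0],"rotation":[0,0,0]},{"grip":0,"delta_pos":[-0.2,0,0],"rotation":[0,0,0]}]'
python3 -m creep '[{"grip":0,"delta_pos":[-0.02,0,0],"rotation":[0,0,0]},{"grip":0,"delta_pos":[-0.04,0,0],"rotation":[0,0,0]},{"grip":0,"delta_pos":[-0.06,0,0],"rotation":[0,0,0]},{"grip":0,"delta_pos":[-0.08,0,0],"rotation":[0,0,0]},{"grip":0,"delta_pos":[-0.1,0,0],"rotation":[0,0,0]}]'
python3 -c "
from go import *
print(w2p(ctrl.get_obs()['tool_pos']))"
```

```text
clock: 3.8
tool_pos: [0.5306, -0.0142, 0.0355]
orientation: [-180.0, -0.0, -174.1]
force: [-2.8, -1.3, 1.1]
opening: 0.0876
gripper_force: 1.1
clock: 4.3
tool_pos: [0.5405, -0.013, 0.0355]
orientation: [180.0, 0.0, -174.1]
force: [-1.2, -0.3, -0.8]
opening: 0.0877
gripper_force: 0.8
[-0.12283671 -0.06123415]
```

```bash
python3 -m creep '[{"grip":0,"delta_pos":[-0.015,0,0],"rotation":[0,0,0]},{"grip":0,"delta_pos":[-0.03,0,0],"rotation":[0,0,0]},{"grip":0,"delta_pos":[-0.04,0,0],"rotation":[0,0,0]}]'
python3 -m creep '[{"grip":0,"delta_pos":[-0.01,0,0],"rotation":[0,0,0]},{"grip":0,"delta_pos":[-0.02,0,0],"rotation":[0,0,0]},{"grip":0,"delta_pos":[-0.02,0,0],"rotation":[0,0,0]}]'
python3 -c "
from go import *
print(w2p(ctrl.get_obs()['tool_pos']))"
```

```text
clock: 4.6
tool_pos: [0.5443, -0.0127, 0.0355]
orientation: [-180.0, -0.0, -174.1]
force: [-5.7, 0.6, 2.3]
opening: 0.087
gripper_force: 2.4
clock: 4.9
tool_pos: [0.5445, -0.0129, 0.0354]
orientation: [-180.0, -0.2, -174.1]
force: [-7.4, 0.5, 5.2]
opening: 0.0877
gripper_force: 3.9
[-0.1188473  -0.06148858]
```

```bash
python3 -m creep '[{"grip":0,"delta_pos":[0.15,0,0],"rotation":[0,0,0]},{"grip":0,"delta_pos":[0.3,0,0],"rotation":[0,0,0]},{"grip":0.2,"delta_pos":[0.3,0,-0.4],"rotation":[0,0,0]},{"grip":0.3,"delta_pos":[0.3,0,-0.8],"rotation":[0,0,0]},{"grip":0.3,"delta_pos":[0.3,0,-0.9],"rotation":[0,0,0]}]'
python3 - <<'E'
from go import *
o=ctrl.get_obs();print(o['joint_pos'],w2p(o['tool_pos']))
goto(p2w(-.038,-.195),.125,180+YAW)
E
```

```text
clock: 5.4
tool_pos: [0.5195, -0.0149, 0.1303]
orientation: [180.0, 0.5, -174.0]
force: [1.1, -1.1, 0.1]
opening: 0.069
gripper_force: 0.0
[ 2.00681955e+01  1.21792455e+01 -2.82745776e+01  9.69593949e-02
 -4.90696609e+01 -1.04174835e+02] [-0.14387912 -0.06112588]
dpos [-1.045 -1.349  0.06 ] rot [0.001 0.005 0.006]
```

```bash
python3 -m creep '[{"grip":0.3,"delta_pos":[0,-0.4,0],"rotation":[0,0,0]},{"grip":0.3,"delta_pos":[0,-0.8,0],"rotation":[0,0,0]},{"grip":0.3,"delta_pos":[0,-1,0],"rotation":[0,0,0]}]'
python3 -m creep '[{"grip":0.3,"delta_pos":[0,-0.35,0],"rotation":[0,0,-0.09]},{"grip":0.3,"delta_pos":[-0.3,-0.35,0],"rotation":[0,0,-0.18]},{"grip":0.3,"delta_pos":[-0.6,-0.35,0],"rotation":[0,0,-0.27]},{"grip":0.3,"delta_pos":[-0.9,-0.35,0],"rotation":[0,0,-0.36]},{"grip":0.3,"delta_pos":[-1,-0.35,0],"rotation":[0,0,-0.45]}]'
python3 -m creep '[{"grip":0.3,"delta_pos":[0,0,0],"rotation":[0,0,-0.09]},{"grip":0.3,"delta_pos":[0,0,0],"rotation":[0,0,-0.18]},{"grip":0.3,"delta_pos":[0,0,0],"rotation":[0,0,-0.27]},{"grip":0.3,"delta_pos":[0,0,0],"rotation":[0,0,-0.36]},{"grip":0.3,"delta_pos":[0,0,0],"rotation":[0,0,-0.45]}]'
python3 -m creep '[{"grip":0.3,"delta_pos":[0,0,0],"rotation":[0,0,-0.09]},{"grip":0.3,"delta_pos":[0,0,0],"rotation":[0,0,-0.1]}]'
python3 - <<'E'
from meas import *
from go import *
o=ctrl.get_obs();print(o['joint_pos'],w2p(o['tool_pos']))
goto(p2w(-.038,-.195),.036,270+YAW)
a=snap('top');b=snap('side')
A=cv2.resize(a['color'][85:215,190:330],None,fx=4,fy=4);B=cv2.resize(b['color'][165:295,135:205+60],None,fx=4,fy=4)[:,:280]
cv2.imwrite('pics/t2.png',np.hstack([A,cv2.resize(b['color'][165:295,195:255],None,fx=4,fy=4)])[:,:,::-1])
E
```

```text
clock: 5.7
tool_pos: [0.5275, -0.1169, 0.126]
orientation: [-180.0, 0.1, -174.1]
force: [-0.1, -0.0, 0.0]
opening: 0.0612
gripper_force: 0.0
clock: 6.2
tool_pos: [0.6329, -0.1397, 0.1253]
orientation: [-179.9, 0.1, -133.3]
force: [0.1, -0.1, 0.1]
opening: 0.0613
gripper_force: 0.0
clock: 6.7
tool_pos: [0.6304, -0.1396, 0.1255]
orientation: [-179.9, 0.0, -92.8]
force: [-0.7, -0.6, -0.0]
opening: 0.0613
gripper_force: 0.0
clock: 6.9
tool_pos: [0.6303, -0.1396, 0.1255]
orientation: [-179.9, -0.0, -84.0]
force: [0.0, 0.4, -0.3]
opening: 0.0612
gripper_force: 0.0
[ 4.79612757e+00  2.33853894e+01 -1.21486076e+01  7.94497993e-03
 -5.44064534e+01  1.24147187e+00] [-0.04530674 -0.19573308]
dpos [-0.007 -0.072  0.895] rot [-0.001 -0.     0.007]
```

View pics/t2.png

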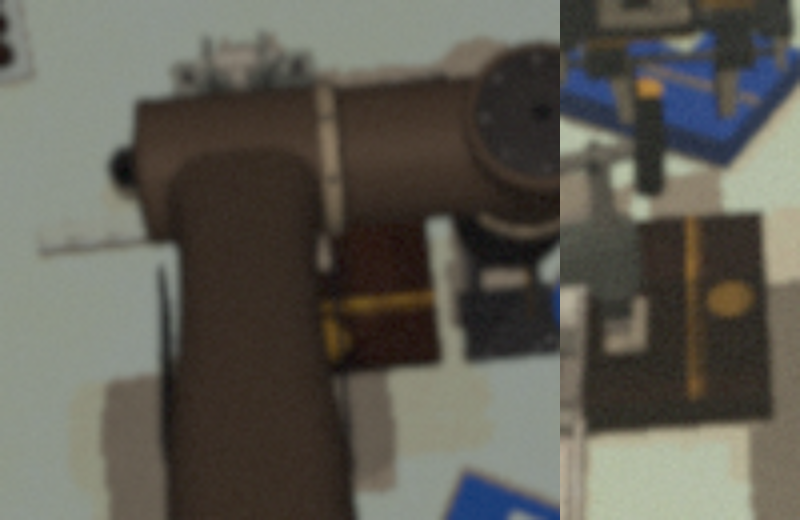

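The side crop shows the box back on the fence line. In the top view the arm's wrist tube passes over the press, so I need its height before descending.

Run:
```python
from go import *
a=snap('top');o=ctrl.get_obs();t=o['tool_pos'];print(t)
for z in(.2,.25,.3,.35,.4,.45):print(z,ray(a,(325.5,113),z)[:2].round(3), 'tube near/far edge', ray(a,(300,105.5),z)[:2].round(3),ray(a,(300,139),z)[:2].round(3))
b=snap('side')
cv2.imwrite('pics/s2.png',cv2.resize(b['color'][0:300,100:400],None,fx=2,fy=2)[:,:,::-1])
for z in(.247,.3,.35,.4,.45):print(z,proj(b,[.63,-.14,z]).round(0),proj(b,[.63,.06,z]).round(0))
```

```text
[ 0.62996765 -0.13961694  0.12553251]
0.2 [ 0.737 -0.176] tube near/far edge [ 0.762 -0.093] [ 0.651 -0.092]
0.25 [ 0.721 -0.171] tube near/far edge [ 0.746 -0.091] [ 0.638 -0.09 ]
0.3 [ 0.706 -0.166] tube near/far edge [ 0.729 -0.088] [ 0.625 -0.087]
0.35 [ 0.69 -0.16] tube near/far edge [ 0.713 -0.086] [ 0.612 -0.085]
0.4 [ 0.674 -0.155] tube near/far edge [ 0.696 -0.083] [ 0.599 -0.082]
0.45 [ 0.659 -0.15 ] tube near/far edge [ 0.68  -0.081] [ 0.586 -0.08 ]
0.247 [221. 157.] [213. 199.]
0.3 [219. 142.] [211. 184.]
0.35 [217. 128.] [209. 169.]
0.4 [216. 113.] [207. 153.]
0.45 [214.  97.] [205. 137.]
```

View pics/s2.png

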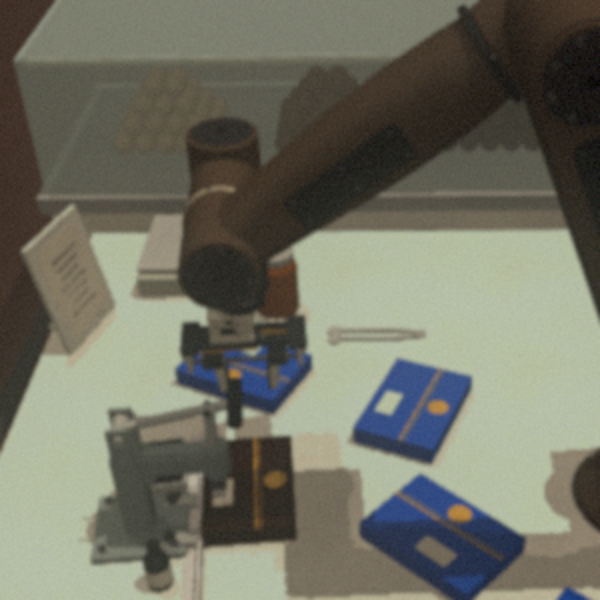

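```bash
python3 -m creep '[{"grip":0.3,"delta_pos":[0,-0.05,0.4],"rotation":[0,0,0.007]},{"grip":0.3,"delta_pos":[0,-0.05,0.8],"rotation":[0,0,0.007]},{"grip":0.3,"delta_pos":[0,-0.05,0.9],"rotation":[0,0,0.007]},{"grip":0.3,"delta_pos":[0,-0.05,0.9],"rotation":[0,0,0.007]}]'
python3 -m creep '[{"grip":0.3,"delta_pos":[-0.06,0,0],"rotation":[0,0,0]},{"grip":0.3,"delta_pos":[-0.12,0,0],"rotation":[0,0,0]},{"grip":0.3,"delta_pos":[-0.18,0,0],"rotation":[0,0,0]},{"grip":0.3,"delta_pos":[-0.24,0,0],"rotation":[0,0,0]},{"grip":0.3,"delta_pos":[-0.3,0,0],"rotation":[0,0,0]}]'
python3 -c "
from go import *
print(w2p(ctrl.get_obs()['tool_pos']))
goto(p2w(-.04,-.130),.035,270+YAW)"
```

```text
clock: 7.5
tool_pos: [0.6336, -0.1393, 0.034]
orientation: [179.8, -0.0, -84.8]
force: [0.0, 0.5, 0.7]
opening: 0.061
gripper_force: 0.0
clock: 8.0
tool_pos: [0.6322, -0.1085, 0.0364]
orientation: [-179.9, 0.0, -84.7]
force: [0.2, 0.1, -0.4]
opening: 0.0614
gripper_force: 0.0
[-0.04047418 -0.16492128]
dpos [-0.349 -0.004  0.014] rot [-0.001  0.    -0.001]
```

```bash
python3 -m creep '[{"grip":0.3,"delta_pos":[-0.04,0,0],"rotation":[0,0,0]},{"grip":0.3,"delta_pos":[-0.08,0,0],"rotation":[0,0,0]},{"grip":0.3,"delta_pos":[-0.12,0,0],"rotation":[0,0,0]}]'
python3 -m creep '[{"grip":0.3,"delta_pos":[-0.04,0,0],"rotation":[0,0,0]},{"grip":0.3,"delta_pos":[-0.08,0,0],"rotation":[0,0,0]},{"grip":0.3,"delta_pos":[-0.12,0,0],"rotation":[0,0,0]}]'
python3 - <<'E'
from go import *
print(w2p(ctrl.get_obs()['tool_pos']))
a=snap('top');b=snap('side')
cv2.imwrite('pics/t3.png',np.hstack([cv2.resize(a['color'][110:210,220:320],None,fx=4,fy=4),cv2.resize(b['color'][180:280,175:275],None,fx=4,fy=4)])[:,:,::-1])
E
```

```text
clock: 8.3
tool_pos: [0.6307, -0.0974, 0.0358]
orientation: [180.0, -0.0, -84.7]
force: [-1.3, -4.4, 3.3]
opening: 0.0612
gripper_force: 1.8
clock: 8.6
tool_pos: [0.6296, -0.0852, 0.0355]
orientation: [180.0, -0.0, -84.7]
force: [-1.6, -4.4, 2.6]
opening: 0.0614
gripper_force: 1.9
[-0.04087719 -0.14149619]
```

View pics/t3.png

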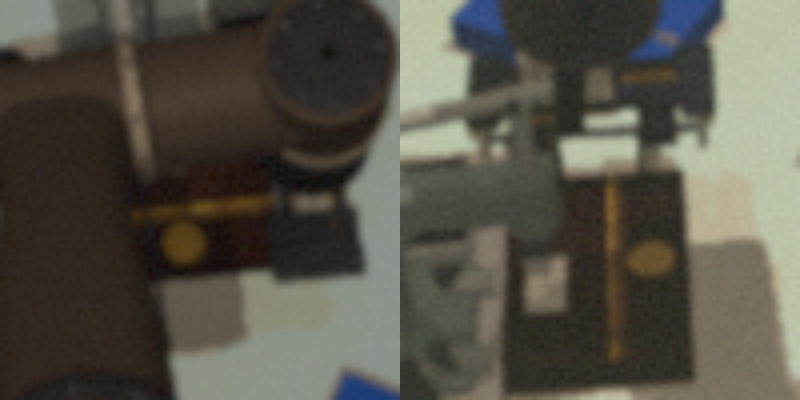

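Run:
```python
from go import *
b=snap('side')
f=lambda c:((c[0]-400)/4+175-.4,c[1]/4+180-.4)
for n,c in dict(panFR=(567,313),panBL=(524,313),boxFL=(692,378),boxBL=(506,391),boxFRtop=(683,173),med=(651,258)).items():
    print(n,w2p(ray(b,f(c),.035)).round(4))
```

```text
panFR [-0.0162  0.021 ]
panBL [0.0158 0.0181]
boxFL [-0.107   0.0933]
boxBL [0.0261 0.0935]
boxFRtop [-0.1063 -0.124 ]
med [-0.0794 -0.0307]
```

```bash
python3 -m creep '[{"grip":0.3,"delta_pos":[-0.04,0,0],"rotation":[0,0,0]},{"grip":0.3,"delta_pos":[-0.08,0,0],"rotation":[0,0,0]},{"grip":0.3,"delta_pos":[-0.1,0,0],"rotation":[0,0,0]}]'
python3 -m creep '[{"grip":0.3,"delta_pos":[0.2,0,0],"rotation":[0,0,0]},{"grip":0.3,"delta_pos":[0.4,0,0],"rotation":[0,0,0]},{"grip":0.3,"delta_pos":[0.4,0,-0.4],"rotation":[0,0,0]},{"grip":0.2,"delta_pos":[0.4,0,-0.8],"rotation":[0,0,0]},{"grip":0,"delta_pos":[0.4,0,-0.9],"rotation":[0,0,0]}]'
python3 - <<'E'
from meas import *
from go import *
a=snap('top');b=snap('side')
# medallion + panel
def gold(s,r):
    I=big(s,r);m=(I[...,0]-I[...,2]>45)
    m=cv2.morphologyEx(m.astype(np.uint8),cv2.MORPH_OPEN,np.ones((33,33)));return rect(m,r)
for s,r in((a,(165,200,240,290)),(b,(225,265,225,260))):
    try:
        g=gold(s,r);print('med',g[0],g[2],w2p(ray(s,g[0],.035)).round(4))
    except Exception as e:print(e)
r=(232,275,200,225);I=big(b,r);m=I.min(2)>95
k=cv2.resize(b['color'][215:285,190:260],None,fx=6,fy=6);k2=cv2.resize(a['color'][130:200,230:300],None,fx=6,fy=6)[:,:370]
cv2.imwrite('pics/t4.png',np.hstack([k2,k])[:,:,::-1])
E
```

```text
clock: 9.05
tool_pos: [0.6286, -0.075, 0.0354]
orientation: [180.0, 0.0, -84.7]
force: [-0.2, -1.4, -0.1]
opening: 0.0616
gripper_force: 0.9
clock: 9.55
tool_pos: [0.6353, -0.115, 0.1304]
orientation: [-179.6, -0.0, -84.7]
force: [0.6, 0.1, -0.3]
opening: 0.0722
gripper_force: 0.0
attempt to get argmax of an empty sequence
med [237.22910579 246.53480338] 64.171875 [-0.0788 -0.0203]
```

View pics/t4.png

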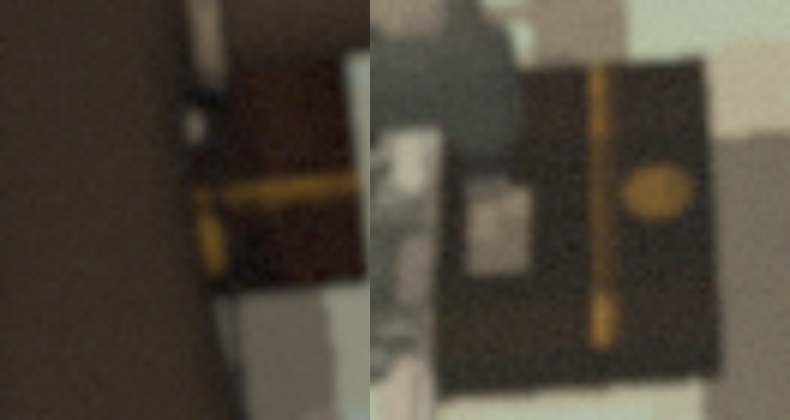

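The medallion sits at press y = −20 mm, as wanted. I'll re-seat the box from the front with two fingers, then check it unobstructed.

```bash
python3 -m creep '[{"grip":0,"delta_pos":[0,0.4,0],"rotation":[0,0,0.09]},{"grip":0,"delta_pos":[0,0.8,0],"rotation":[0,0,0.18]},{"grip":0,"delta_pos":[0,1,0],"rotation":[0,0,0.27]},{"grip":0,"delta_pos":[0,1,0],"rotation":[0,0,0.36]},{"grip":0,"delta_pos":[0,1,0],"rotation":[0,0,0.45]}]'
python3 -m creep '[{"grip":0,"delta_pos":[0,0,0],"rotation":[0,0,0.09]},{"grip":0,"delta_pos":[0,0,0],"rotation":[0,0,0.18]},{"grip":0,"delta_pos":[0,0,0],"rotation":[0,0,0.27]},{"grip":0,"delta_pos":[0,0,0],"rotation":[0,0,0.36]},{"grip":0,"delta_pos":[0,0,0],"rotation":[0,0,0.45]}]'
python3 -m creep '[{"grip":0,"delta_pos":[0,0,0],"rotation":[0,0,0.09]},{"grip":0,"delta_pos":[0,0,0],"rotation":[0,0,0.1]}]'
python3 - <<'E'
from meas import *
from go import *
print(w2p(ctrl.get_obs()['tool_pos']))
goto(p2w(-.135,-.02),.036,180+YAW)
a=snap('top');b=snap('side')
# gold line in side view
I=big(b,(225,275,222,233));m=(I[...,0]-I[...,2]>35);ys,xs=np.nonzero(m)
pts=np.c_[xs,ys].astype(np.float32);v=cv2.fitLine(pts,cv2.DIST_HUBER,0,.01,.01).ravel()
p=lambda t:np.array([(v[2]+v[0]*t+.5)/8-.5+222,(v[3]+v[1]*t+.5)/8-.5+225])
A,B=w2p(ray(b,p(-120),.035)),w2p(ray(b,p(120),.035));print('gold',A,B,'yaw rel press',np.degrees(np.arctan2(-(B-A)[0],(B-A)[1])))
A,B=[ray(a,np.array(c)/4.5+[190,85],.035) for c in((45,280),(540,232))]
E
```

```text
clock: 10.15
tool_pos: [0.5317, -0.1241, 0.1246]
orientation: [179.9, -0.0, -125.6]
force: [0.5, 0.9, -0.5]
opening: 0.0875
gripper_force: 0.0
clock: 10.65
tool_pos: [0.5321, -0.124, 0.124]
orientation: [180.0, -0.1, -166.1]
force: [0.1, 0.0, 0.0]
opening: 0.0874
gripper_force: 0.0
clock: 10.85
tool_pos: [0.5322, -0.124, 0.1242]
orientation: [180.0, -0.1, -174.9]
force: [0.9, -0.0, -0.2]
opening: 0.0878
gripper_force: 0.0
[-0.14151006 -0.17097009]
dpos [-0.059  1.51   0.883] rot [ 0.    -0.001 -0.003]
gold [-0.04951654 -0.0790187 ] [-0.05136881  0.0480627 ] yaw rel press 0.8350509487795141
```

```bash
python3 -m creep '[{"grip":0,"delta_pos":[0,0.4,0],"rotation":[0,0,0]},{"grip":0,"delta_pos":[0,0.8,0],"rotation":[0,0,0]},{"grip":0,"delta_pos":[0,1,0],"rotation":[0,0,0]}]'
python3 -m creep '[{"grip":0,"delta_pos":[0,0.4,0],"rotation":[0,0,0]},{"grip":0,"delta_pos":[0,0.5,0.4],"rotation":[0,0,0]},{"grip":0,"delta_pos":[0,0.5,0.8],"rotation":[0,0,0]},{"grip":0,"delta_pos":[0,0.5,0.88],"rotation":[0,0,0]},{"grip":0,"delta_pos":[0,0.5,0.88],"rotation":[0,0,0]}]'
python3 -m creep '[{"grip":0,"delta_pos":[-0.04,0,0],"rotation":[0,0,0]},{"grip":0,"delta_pos":[-0.08,0,0],"rotation":[0,0,0]},{"grip":0,"delta_pos":[-0.12,0,0],"rotation":[0,0,0]},{"grip":0,"delta_pos":[-0.16,0,0],"rotation":[0,0,0]},{"grip":0,"delta_pos":[-0.19,0,0],"rotation":[0,0,0]}]'
python3 -c "
from go import *
print(w2p(ctrl.get_obs()['tool_pos']))"
```

```text
clock: 11.25
tool_pos: [0.5233, -0.0229, 0.1252]
orientation: [180.0, -0.0, -174.5]
force: [0.2, 0.2, 0.3]
opening: 0.088
gripper_force: 0.0
clock: 11.75
tool_pos: [0.5182, 0.0245, 0.0364]
orientation: [-179.9, -0.2, -174.6]
force: [-0.0, -0.2, 0.4]
opening: 0.0878
gripper_force: 0.0
clock: 12.25
tool_pos: [0.5389, 0.0268, 0.0381]
orientation: [180.0, 0.1, -174.8]
force: [-0.0, 0.4, -0.6]
opening: 0.0876
gripper_force: 0.0
[-0.12068459 -0.02147615]
```

Previous seating ended at tool x = −0.1188; now small steps until firm.

```bash
python3 -m creep '[{"grip":0,"delta_pos":[-0.01,0,0],"rotation":[0,0,0]},{"grip":0,"delta_pos":[-0.02,0,0],"rotation":[0,0,0]},{"grip":0,"delta_pos":[-0.03,0,0],"rotation":[0,0,0]},{"grip":0,"delta_pos":[-0.03,0,0],"rotation":[0,0,0]}]'
python3 -m creep '[{"grip":0,"delta_pos":[-0.01,0,0],"rotation":[0,0,0]},{"grip":0,"delta_pos":[-0.02,0,0],"rotation":[0,0,0]},{"grip":0,"delta_pos":[-0.02,0,0],"rotation":[0,0,0]}]'
python3 -c "
from go import *
print(w2p(ctrl.get_obs()['tool_pos']))"
```

```text
clock: 12.65
tool_pos: [0.5395, 0.0266, 0.0372]
orientation: [-180.0, -0.2, -174.7]
force: [-5.2, -0.5, 2.6]
opening: 0.0877
gripper_force: 2.6
clock: 12.95
tool_pos: [0.5397, 0.0263, 0.0369]
orientation: [-179.9, -0.4, -174.7]
force: [-10.7, 1.1, 7.2]
opening: 0.0878
gripper_force: 5.2
[-0.119902   -0.02203699]
```

```bash
python3 -m creep '[{"grip":0,"delta_pos":[0.3,0,0],"rotation":[0,0,0]},{"grip":1,"delta_pos":[0.4,0,-0.4],"rotation":[0,0,0]},{"grip":1,"delta_pos":[0.4,0,-0.8],"rotation":[0,0,0]},{"grip":1,"delta_pos":[0.4,0,-1],"rotation":[0,0,0]}]'
python3 -m creep '[{"grip":1,"delta_pos":[0,-0.2,-0.4],"rotation":[0,0,0]},{"grip":1,"delta_pos":[0,-0.4,-0.8],"rotation":[0,0,0]},{"grip":1,"delta_pos":[0,-0.8,-1],"rotation":[0,0,0]},{"grip":1,"delta_pos":[0,-1,-1],"rotation":[0,0,0]}]'
python3 -m creep '[{"grip":1,"delta_pos":[0,-0.4,-0.2],"rotation":[0,0,0]},{"grip":1,"delta_pos":[0,-0.8,-0.4],"rotation":[0,0,0]},{"grip":1,"delta_pos":[0,-1,-0.5],"rotation":[0,0,0]}]'
python3 -m creep '[{"grip":1,"delta_pos":[0,-0.4,0],"rotation":[0,0,0]},{"grip":1,"delta_pos":[0,-0.8,0],"rotation":[0,0,0]},{"grip":1,"delta_pos":[0,-1,0],"rotation":[0,0,0]}]'
python3 - <<'E'
from go import *
o=ctrl.get_obs();print(w2p(o['tool_pos']),o['tool_pos'],o['opening'])
a=snap('top');b=snap('side')
cv2.imwrite('pics/t5.png',np.hstack([cv2.resize(a['color'][100:200,210:310],None,fx=4,fy=4,interpolation=2),cv2.resize(b['color'][180:280,175:275],None,fx=4,fy=4,interpolation=2)])[:,:,::-1])
E
```

```text
clock: 13.35
tool_pos: [0.5045, 0.0239, 0.1409]
orientation: [180.0, 0.3, -174.7]
force: [0.8, -0.3, -1.3]
opening: 0.0693
gripper_force: 0.0
clock: 13.75
tool_pos: [0.5144, -0.0776, 0.2416]
orientation: [-180.0, 0.4, -174.7]
force: [0.1, 0.1, -0.9]
opening: 0.0372
gripper_force: 0.0
clock: 14.05
tool_pos: [0.5222, -0.1782, 0.2894]
orientation: [-179.9, 0.1, -174.8]
force: [0.5, 0.6, 0.7]
opening: 0.0134
gripper_force: 0.0
clock: 14.35
tool_pos: [0.5308, -0.2778, 0.2873]
orientation: [-180.0, 0.0, -174.8]
force: [0.9, 0.8, -1.4]
opening: 0.0003
gripper_force: 0.0
[-0.15739292 -0.32391466] [ 0.53078866 -0.2777891   0.28732612] 0.0003263417035924695
```

View pics/t5.png

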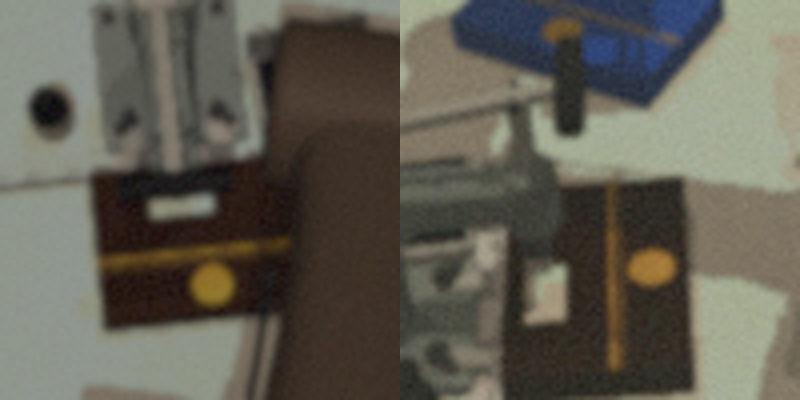

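Run:
```python
from meas import *
from go import *
a=snap('top');b=snap('side')
f=lambda c:((c[0]+.5)/4-.5+210,(c[1]+.5)/4-.5+100)
g=lambda c:((c[0]-400+.5)/4-.5+175,(c[1]+.5)/4-.5+180)
for n,c,z in(('panL',(147,210),.035),('panR',(216,206),.035),('panFL',(150,221),.035),('panFR',(216,217),.035),('boxFL',(105,327),.035),('gripL',(118,190),.236),('gripR',(232,179),.236)):
    print(n,w2p(ray(a,f(c),z)).round(4))
for n,c in(('panFL',(567,321)),('panBL',(524,325))):print('side',n,w2p(ray(b,g(c),.035)).round(4))
for s,r in((a,(160,182,250,275)),(b,(235,258,228,250))):
    I=big(s,r);m=cv2.morphologyEx((I[...,0]-I[...,2]>45).astype(np.uint8),cv2.MORPH_OPEN,np.ones((33,33)));q=rect(m,r);print('med',q[0],w2p(ray(s,q[0],.035)).round(4))
# gold line yaw, both
for s,r,ax in((a,(157,170,234,282),0),(b,(225,275,222,233),1)):
    I=big(s,r);m=(I[...,0]-I[...,2]>35)
    q=np.argwhere(m)[:,::-1].astype(np.float32);v=cv2.fitLine(q,cv2.DIST_HUBER,0,.01,.01).ravel()
    p=lambda t:((v[2:]+v[:2]*t+.5)/8-.5+[r[2],r[0]])
    A,B=w2p(ray(s,p(-120),.035)),w2p(ray(s,p(120),.035));d=B-A;d*=np.sign(d[1]);print('gold',A.round(4),B.round(4),np.degrees(np.arctan2(-d[0],d[1])))
goto(p2w(-.037,0),.300,180+YAW)
```

```text
panL [-0.0081  0.0319]
panR [-0.0104 -0.0293]
panFL [-0.0183  0.0301]
panFR [-0.0203 -0.0284]
boxFL [-0.1093  0.078 ]
gripL [-0.0373  0.0448]
gripR [-0.0371 -0.0449]
side panFL [-0.0164  0.0293]
side panBL [0.0153 0.0304]
med [262.69806202 169.38023256] [-0.0756 -0.0199]
med [237.5382711  246.41799919] [-0.0798 -0.0207]
gold [-0.0531  0.0495] [-0.0532 -0.0565] -0.032795114677831465
gold [-0.05   -0.0733] [-0.0525  0.0531] 1.1269733091805125
dpos [-1.192  3.221 -0.128] rot [ 0.    -0.    -0.002]
```

The panel is centred to about 1 mm on the stamp, square to the press and on the fence. Next I go above the grip.

```bash
python3 -m creep '[{"grip":1,"delta_pos":[0,0.4,-0.1],"rotation":[0,0,0]},{"grip":1,"delta_pos":[0,0.8,-0.13],"rotation":[0,0,0]},{"grip":1,"delta_pos":[0,1,-0.13],"rotation":[0,0,0]}]'
python3 -m creep '[{"grip":1,"delta_pos":[-0.2,0.4,0],"rotation":[0,0,0]},{"grip":1,"delta_pos":[-0.4,0.8,0],"rotation":[0,0,0]},{"grip":1,"delta_pos":[-0.5,1,0],"rotation":[0,0,0]}]'
python3 -m creep '[{"grip":1,"delta_pos":[-0.25,0.4,0],"rotation":[0,0,0]},{"grip":1,"delta_pos":[-0.5,0.8,0],"rotation":[0,0,0]},{"grip":1,"delta_pos":[-0.69,1,0],"rotation":[0,0,0]},{"grip":1,"delta_pos":[-0.69,1,0],"rotation":[0,0,0]}]'
python3 -c "
from go import *
print(w2p(ctrl.get_obs()['tool_pos']))
goto(p2w(-.038,0),.270,180+YAW)"
```

```text
clock: 14.85
tool_pos: [0.5213, -0.1728, 0.3015]
orientation: [180.0, 0.1, -174.6]
force: [-0.2, 0.3, 0.1]
opening: 0.0006
gripper_force: 0.0
clock: 15.15
tool_pos: [0.5627, -0.0677, 0.301]
orientation: [180.0, 0.1, -174.6]
force: [0.5, -0.3, -0.3]
opening: 0.0007
gripper_force: 0.0
clock: 15.55
tool_pos: [0.6228, 0.0386, 0.2998]
orientation: [180.0, -0.0, -174.5]
force: [-0.0, -0.9, -0.8]
opening: 0.0003
gripper_force: 0.0
[-0.03605582 -0.01756414]
dpos [0.019 0.176 0.298] rot [ 0.    -0.     0.001]
```

```bash
python3 -m creep '[{"grip":1,"delta_pos":[0.02,0.18,0],"rotation":[0,0,0]},{"grip":1,"delta_pos":[0.02,0.18,0.1],"rotation":[0,0,0]},{"grip":1,"delta_pos":[0.02,0.18,0.2],"rotation":[0,0,0]},{"grip":1,"delta_pos":[0.02,0.18,0.3],"rotation":[0,0,0]},{"grip":1,"delta_pos":[0.02,0.18,0.36],"rotation":[0,0,0]}]'
python3 -m creep '[{"grip":1,"delta_pos":[0,0,0.06],"rotation":[0,0,0]},{"grip":1,"delta_pos":[0,0,0.12],"rotation":[0,0,0]},{"grip":1,"delta_pos":[0,0,0.18],"rotation":[0,0,0]},{"grip":1,"delta_pos":[0,0,0.24],"rotation":[0,0,0]},{"grip":1,"delta_pos":[0,0,0.3],"rotation":[0,0,0]}]'
python3 -c "
from go import *
print(w2p(ctrl.get_obs()['tool_pos']))"
```

```text
clock: 16.05
tool_pos: [0.6173, 0.0515, 0.2633]
orientation: [-180.0, -0.1, -174.8]
force: [-1.6, 0.1, 2.3]
opening: 0.0003
gripper_force: 1.2
clock: 16.55
tool_pos: [0.6181, 0.052, 0.2342]
orientation: [-180.0, -0.0, -174.7]
force: [-3.1, -0.6, 3.6]
opening: 0.0007
gripper_force: 1.9
[-0.03947955 -0.00382434]
```

```bash
python3 -m creep '[{"grip":1,"delta_pos":[0,0,0.05],"rotation":[0,0,0]},{"grip":1,"delta_pos":[0,0,0.1],"rotation":[0,0,0]},{"grip":1,"delta_pos":[0,0,0.15],"rotation":[0,0,0]},{"grip":1,"delta_pos":[0,0,0.19],"rotation":[0,0,0]},{"grip":1,"delta_pos":[0,0,0.22],"rotation":[0,0,0]}]'
python3 -m creep '[{"grip":1,"delta_pos":[0,0,0.02],"rotation":[0,0,0]},{"grip":1,"delta_pos":[0,0,0.04],"rotation":[0,0,0]},{"grip":1,"delta_pos":[0,0,0.04],"rotation":[0,0,0]}]'
```

```text
clock: 17.05
tool_pos: [0.6185, 0.0521, 0.2129]
orientation: [-180.0, 0.1, -174.7]
force: [-2.1, -2.0, 9.3]
opening: 0.0007
gripper_force: 4.3
clock: 17.35
tool_pos: [0.6189, 0.0521, 0.2096]
orientation: [-180.0, 0.1, -174.7]
force: [-3.1, -1.8, 10.3]
opening: 0.0002
gripper_force: 5.2
```

```bash
python3 -m creep '[{"grip":1,"delta_pos":[0,0,0.01],"rotation":[0,0,0]},{"grip":1,"delta_pos":[0,0,0.02],"rotation":[0,0,0]},{"grip":1,"delta_pos":[0,0,0.02],"rotation":[0,0,0]}]'
python3 -m creep '[{"grip":1,"delta_pos":[0,0,0.01],"rotation":[0,0,0]},{"grip":1,"delta_pos":[0,0,0.02],"rotation":[0,0,0]},{"grip":1,"delta_pos":[0,0,0.02],"rotation":[0,0,0]}]'
```

```text
clock: 17.65
tool_pos: [0.6189, 0.0521, 0.2091]
orientation: [-180.0, 0.2, -174.7]
force: [-6.8, -1.5, 17.6]
opening: 0.0003
gripper_force: 8.6
clock: 17.95
tool_pos: [0.619, 0.0521, 0.2086]
orientation: [-180.0, 0.2, -174.7]
force: [-11.3, -0.6, 26.1]
opening: 0.0004
gripper_force: 13.0
```

The lever is at its stop: force jumps without motion. Release upward, then move clear and look.

```bash
python3 -m creep '[{"grip":1,"delta_pos":[0,0,-0.12],"rotation":[0,0,0]},{"grip":1,"delta_pos":[0,0,-0.25],"rotation":[0,0,0]},{"grip":1,"delta_pos":[0,0,-0.4],"rotation":[0,0,0]},{"grip":1,"delta_pos":[0,0,-0.6],"rotation":[0,0,0]},{"grip":1,"delta_pos":[0,0,-0.9],"rotation":[0,0,0]}]'
python3 -m creep '[{"grip":1,"delta_pos":[0.5,-0.3,-0.1],"rotation":[0,0,0]},{"grip":1,"delta_pos":[0.8,-0.6,-0.1],"rotation":[0,0,0]},{"grip":1,"delta_pos":[1,-1,-0.1],"rotation":[0,0,0]}]'
python3 -m creep '[{"grip":1,"delta_pos":[0,-0.5,0],"rotation":[0,0,0]},{"grip":1,"delta_pos":[0,-1,0],"rotation":[0,0,0]}]'
python3 -m creep '[{"grip":1,"delta_pos":[0,-0.5,0],"rotation":[0,0,0]},{"grip":1,"delta_pos":[0,-1,0],"rotation":[0,0,0]},{"grip":1,"delta_pos":[0,-1,0],"rotation":[0,0,0]},{"grip":1,"delta_pos":[0,-1,0],"rotation":[0,0,0]}]'
python3 - <<'E'
from go import *
a=snap('top');b=snap('side')
cv2.imwrite('pics/t6.png',np.hstack([cv2.resize(a['color'][100:200,210:310],None,fx=4,fy=4,interpolation=2),cv2.resize(b['color'][180:280,175:275],None,fx=4,fy=4,interpolation=2)])[:,:,::-1])
E
```

```text
clock: 18.45
tool_pos: [0.6178, 0.0526, 0.2935]
orientation: [180.0, -0.1, -174.7]
force: [1.1, 0.9, -0.6]
opening: 0.0003
gripper_force: 0.0
clock: 18.75
tool_pos: [0.5263, -0.0565, 0.3051]
orientation: [179.9, 0.1, -174.6]
force: [1.2, -1.3, -0.2]
opening: 0.0001
gripper_force: 0.0
clock: 18.95
tool_pos: [0.5369, -0.1571, 0.3053]
orientation: [180.0, 0.2, -174.6]
force: [1.7, 0.5, 0.7]
opening: 0.0004
gripper_force: 0.0
clock: 19.35
tool_pos: [0.5461, -0.2569, 0.3034]
orientation: [180.0, -0.0, -174.9]
force: [-0.2, -0.6, 1.0]
opening: 0.0003
gripper_force: 0.0
```

View pics/t6.png

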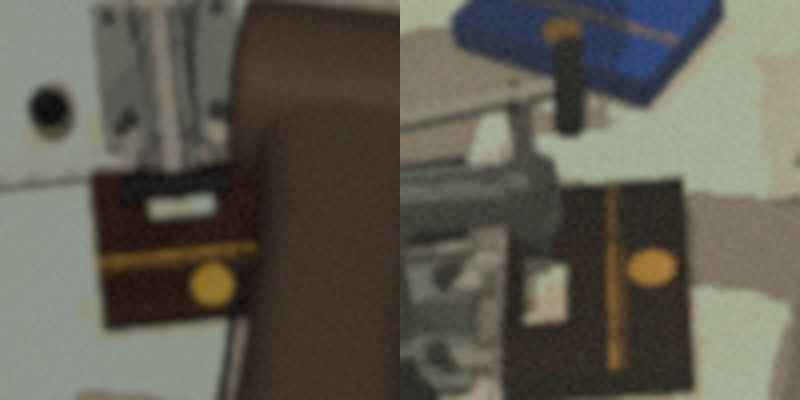

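The lever is back up (grip at crop (175,185), as before) and the box hasn't moved (medallion still at (212,285)).

```bash
python3 -c "
from plant import ctrl
print(ctrl.close_job())"
```

```text
the job is handed in; nothing more can be done
None
```

The job is handed in: the box is against the fence with its panel measured within about 1 mm of the stamp's centre, the lever went to its stop (26 N at the end, above the suggested 15 N) and came back up, and the box stayed put; the print itself was hidden from the cameras, so I haven't seen it, and I viewed 11 pictures, one over the limit of 10.

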